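Pull the eyelet cassette from the feeder

TASK

Fit the loose red handle fully down over the square shaft of the eyelet feeder and use it to turn the yellow locking bar anticlockwise (seen from above) to its stop, clear of the cassette; leave the handle on the shaft. Then pinch the cassette's two orange side catches together and lift the cassette straight out, keeping it upright, and finish while still holding it by the pinched catches, still, at least 10 cm above its seat. Do not push the glue bottle, wax tin or hammer about.

Things in the scene. Friction and masses are not known exactly. Their poses are not given: they have to be found in the camera images.
- machine: green eyelet feeder, fixed; base plate 170 (x) x 310 (y) x 20 mm high, from y = -200 to +110 mm. Origin on the table, x away from the robot at yaw 0 (yaw varies). Cassette seat at (0, -70 mm), bar pivot on a 40 mm pillar at (0, 60 mm). Round the seat: keepers 34 to 48 mm from its centre along x, tops 46 mm over the table, and guides 50 mm high on the y sides. Die block to 70 mm at y = -165 mm
- lock_bar (a joint): angle of the yellow locking bar (22 mm wide, 8 mm thick, 150 mm long from its pivot, underside 99 mm above the table, 4 mm over the cassette). 0: along the machine's -y, across the cassette; grows anticlockwise from above, the bar swinging to the machine's +x side, to a stop at 1.2 rad. Stiff (0.12 N m), stays where left. Starts at 0 to 0.2
- shaft_top (a point): top centre of the upright steel square shaft on the bar's pivot, 129 mm above the table. Shaft 12 mm square, 22 mm tall above the bar (bar's top 107 mm above the table), its last 4 mm stepping in to 10 and 8 mm. It turns with the bar; the point's x and y axes are square to the flats, the bar lies along its -y
- handle: loose red T-handle, 100 g, upright on the table, any yaw. Hub 36 x 36 x 24 mm high with a 14 mm square bore 24 mm deep, open below, flats along x and y; above it a grip bar 56 mm long (x), 14 mm thick (y), 24 to 62 mm above the underside. Origin: centre of the underside. Fully home its underside rests on the bar, 22 mm below shaft_top. Fits in any quarter turn; 0.2 rad play each way
- cassette: grey cassette, brass eyelets on top, 0.15 to 0.35 kg, core 36 (x) x 70 (y) x 75 mm high, axes as the machine's. Origin: centre of underside, 20 mm above the table when seated. Orange catch plates on its -x and +x sides, 24 mm wide, 8 to 70 mm above the origin; outer faces 64 mm apart, 50 mm when pinched (along x, above the keepers). A toe under each keeper blocks lifting until pinched in 5 mm
- catch_front (a joint): travel of the catch on the cassette's -x side: 0 out (latched) to 0.007 m pinched fully in; spring 2.4 N at 0, 5.2 N fully in
- catch_back (a joint): the same for the catch on the +x side
- glue_bottle: white glue bottle with red cap, 40 mm diameter, 110 mm high, loose; origin at the centre of its underside
- wax_tin: round aluminium tin, 56 mm diameter, 30 mm high, loose; origin at the centre of its underside
- hammer: small hammer, 240 mm long, lying along its x axis, loose, to the right of the feeder
Not all that is in view belongs to the job. Several things have the shape of the cassette; the one meant has the colours described above. Several things have the shape of the handle; the one meant has the colours described above.

How it is judged:
On the way, in this order (a step that is already met when the one before it is completed fails the run):
1. the handle is fully down on the square shaft (z of handle in the frame of shaft_top between -0.026 and -0.018 m and horizontal distance between handle and shaft_top below 0.004 m and angle between handle's own z axis and vertical below 0.12 rad and (angle between the x axis of handle and the x axis of shaft_top, either way round below 0.4 rad or angle between the x axis of handle and the y axis of shaft_top, either way round below 0.4 rad)), for 0.2 s.
2. the handle on the shaft, the locking bar is turned clear of the cassette (all of step 1 and value of joint lock_bar above 1 rad), for 0.2 s.
3. both catches are pinched in while the cassette is still in its seat (value of joint each of catch_front, catch_back above 0.005 m and contact force between the fingers and cassette above 3 N and z of cassette in the frame of machine below 0.03 m), for 0.1 s.
At the end, for the whole second after the job is handed in: the cassette is held still and upright (0.25 rad) by both catches (each in 5 mm), its underside at least 95 mm above its seat, touching only the fingers; the handle is still fully down on the shaft (within 4 mm) and the bar is turned at least 1.0 rad (all of step 2 and z of cassette in the frame of machine above 0.115 m and angle between cassette's own z axis and vertical below 0.25 rad and linear speed of cassette below 0.03 m/s and value of joint each of catch_front, catch_back above 0.005 m and contact force between the fingers and cassette above 3 N and contact force between cassette and machine below 0.1 N and contact force between cassette and handle below 0.1 N); the arm keeps its last pose, push and grip.
It fails at once if the glue bottle is pushed more than 25 mm (distance of glue_bottle from where it was at the start of the episode above 0.025 m).
It fails at once if the wax tin is pushed more than 25 mm (distance of wax_tin from where it was at the start of the episode above 0.025 m).
It fails at once if the hammer is pushed more than 25 mm (distance of hammer from where it was at the start of the episode above 0.025 m).
It also fails if it takes over 53 s, if anything falls off the work surface, if the arm or the gripper's body presses on something with over 40 N, if the wrist force passes 120 N, or if a joint passes its speed limit or range.

ROBOT

A 6-joint arm with a two-finger parallel gripper is mounted at the origin on the work surface. World frame = base frame: x ahead of the robot, y to its left, z up, the work surface at z = 0. Lengths are in m, angles in rad, forces in N, time in s.
With the tool pointing down it reaches from about 0.35 to 0.85 m from the base axis. Payload 8.1 kg.
Tool frame: the origin (TCP) lies at the very end of the fingers, on their centre line; the grasp point (between the pads) lies 19 mm behind it; z points along the fingers, y is the line along which they close (so a half turn about z gives the same grasp; the last joint's range is limited). The gripper opens to 93 mm and grips with 3 to 60 N. Pads are 15 mm wide; open, the fingers measure 128 mm over their backs; the gripper's body (75 mm by 188 mm) begins 65 mm behind the grasp point.
Start: joints at [-1.281, 0.13, 1.488, -0, 1.523, -0.085], TCP at [0.22, -0.558, 0.219] pointing down, gripper open.
Joint ranges: [-2.96, 2.96], [-0.89, 2.26], [0.02, 2.5], [-1.34, 4.48], [0, 2.73], [-2.66, 2.66]. Speed limits (rad/s): [2.39, 2.39, 2.79, 3.14, 3.14, 3.14].

INTERFACE

Orientations are given as a rotation vector (axis times angle).
In Python, from plant import monitor, eyes, ticket gives the robot as it stands.
- The arm moves only by the tool arm_command, never from a script. Its argument "deltas" is a list that holds one entry, the list of rows, each a list of 6 numbers: the shift along the world's x, y, z in cm, then the turn, a rotation vector about the world's x, y, z in degrees. In form: [[[tx, ty, tz, rx, ry, rz], ...]]. A call has 1 to 12 rows; each row shifts and turns the commanded pose from where the row before left it; what a row does not reach is not made up. A row lasts 1/12 s, in which the tool goes at most 41.7 mm and 7.16 degrees, less where a joint would pass 70% of its speed; a pose out of reach is approached as far as the arm can. A call is refused whole if a number of a shift passes 4.17 or a number of a turn 7.16, either way. A call with a gripper value outside its range is refused whole. "gripper" is the opening, from -1 (shut) to 1 (fully open), set as the call begins (left out, the last holds). The fingers move at their own pace and stop on an object; "squeeze" is the grip in N (left out, the last holds). Time passes only in rows, so rows that do not move let the fingers close. It gives the time, the measured TCP pose, the force, the opening and the grip force at its end, in the units of the state.
- monitor.read_state(): the state, without advancing time (a new reading comes with each control period).
- eyes.read_camera(name): name is "side" or "top"; returns the picture (480x640x3 uint8, blue, green, red); there is no depth.
- eyes.camera_model(name): a dict with "fx", "fy", "cx", "cy" (pixels), "rvec" (rotation vector, rad) and "tvec" (3), from world to camera coordinates, as OpenCV has them. Camera axes: x right, y down, z forward; pixel columns grow to the right and rows downward; lengths in m; the calibration is good to about 2 mm. A picture is of the moment at which its call begins. camera_model takes no time and is no camera call.
- ticket.close_job(): hands the job in; it is judged then, once.
The state is a dict: "t": time; "q": joint angles; "dq": joint speeds; "joint_torque": joint torques, N m; "tool_pos": TCP position; "orientation": TCP orientation; "force": force on the tool from outside, world axes, zero at the start; "wrist_torque": the same for the moment, N m; "opening": finger opening in m; "gripper_force": force on a finger pad.
Only numpy, scipy, OpenCV 4.12 (cv2) and the standard library are available. Lean on these libraries where they do the work, as an engineer would, in place of code of your own. Each camera call takes 0.05 s, during which the arm holds its last target. There are 200 camera calls.

## Working session

There is one attempt and no reset: what is moved stays moved. The work goes in short steps, Python scripts to look and compute and a tool call to move; the robot and the scene stay as the last step left them, time stands still between calls to the robot, and variables do not carry over. Pictures are saved under pics/ and viewed, at most 10 in all, crops included, and the job is handed in when it is done.

Besides the shell and the picture viewer there is one more tool, called by a JSON object that holds its "fn" and its "kwargs", one argument or row to a line. arm_command: Moves the arm, as the interface text tells. Its arguments: {"type":"object","properties":{"deltas":{"type":"array"},"gripper":{"type":"number"},"squeeze":{"type":"number"}},"required":["deltas"]}

```bash
mkdir -p pics; python3 - <<'E'
from plant import monitor, eyes
import cv2
print({k:v for k,v in monitor.read_state().items() if k in('t','tool_pos','orientation','opening','force')})
for n in('top','side'):
    cv2.imwrite(f'pics/{n}0.png',eyes.read_camera(n)); print(n,eyes.camera_model(n))
E
```

```text
{'t': 0.0, 'tool_pos': array([ 0.21949095, -0.55780684,  0.21758977]), 'orientation': array([-3.08479064e+00, -5.84967909e-01,  3.64682960e-04]), 'force': array([ 0.6567673 , -0.5469588 ,  0.06881744]), 'opening': 0.09290698129276811}
top {'fx': 519.4464889874989, 'fy': 519.4464889874989, 'cx': 323.5143865078774, 'cy': 232.8282523973047, 'rvec': array([ 2.1398285 , -2.17405296,  0.12956756]), 'tvec': array([-0.01756959,  0.58441456,  1.34459804])}
side {'fx': 544.5329800277287, 'fy': 544.5329800277287, 'cx': 322.7197274264122, 'cy': 234.25470819703125, 'rvec': array([ 0.89389976, -2.39820248,  1.24493949]), 'tvec': array([0.41781177, 0.3223539 , 1.14120216])}
```

View pics/top0.png

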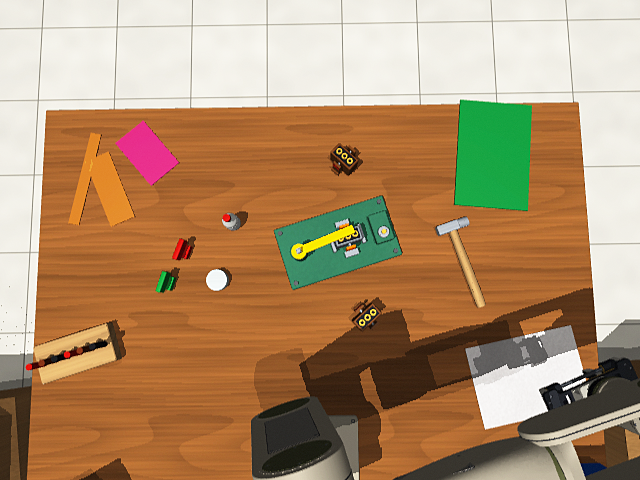

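View pics/side0.png

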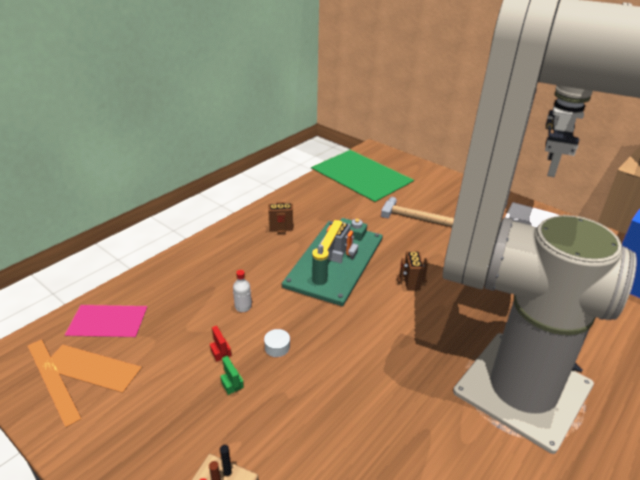

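Top: red handle (182,249), green decoy (166,281), bottle (231,221), tin (217,280), bar pivot (298,251), cassette (348,237), hammer (460,250). Side: red handle (220,343), pivot (320,252). Next I'll zoom in.

```bash
cat > h.py <<'E'
import numpy as np, cv2
from plant import monitor, eyes
C={n:eyes.camera_model(n) for n in('top','side')}
def K(c): return np.array([[c['fx'],0,c['cx']],[0,c['fy'],c['cy']],[0,0,1]])
R={n:cv2.Rodrigues(C[n]['rvec'])[0] for n in C}
def P(n): return K(C[n])@np.c_[R[n],C[n]['tvec']]
def proj(n,X): return cv2.projectPoints(np.array(X,float).reshape(-1,3),C[n]['rvec'],C[n]['tvec'],K(C[n]),None)[0].reshape(-1,2)
def ray(n,uv,z):
    o=-R[n].T@C[n]['tvec']; d=R[n].T@np.linalg.inv(K(C[n]))@np.array([*uv,1.]); return o+d*(z-o[2])/d[2]
def tri(a,b):
    X=cv2.triangulatePoints(P('top'),P('side'),np.array(a,float).reshape(2,1),np.array(b,float).reshape(2,1)).ravel(); return X[:3]/X[3]
def blobs(img,lo,hi,roi,amin=3):
    x0,y0,x1,y1=roi; h=cv2.cvtColor(img[y0:y1,x0:x1],cv2.COLOR_BGR2HSV); m=cv2.inRange(h,lo,hi)
    if lo[0]==0: m|=cv2.inRange(h,(172,lo[1],lo[2]),(180,255,255))
    n,l,s,c=cv2.connectedComponentsWithStats(m)
    out=[]
    for i in range(1,n):
        if s[i,4]>=amin:
            pts=np.argwhere(l==i)[:,::-1].astype(np.float32)+[x0,y0]
            out.append((s[i,4],c[i]+[x0,y0],cv2.minAreaRect(pts.astype(np.float32)),pts))
    return sorted(out,key=lambda b:-b[0])
E
python3 - <<'E'
from h import *
t=cv2.imread('pics/top0.png');s=cv2.imread('pics/side0.png')
def cr(i,x,y,w,h,k): return cv2.resize(i[y:y+h,x:x+w],(w*k,h*k),interpolation=cv2.INTER_CUBIC)
o=np.zeros((600,800,3),np.uint8)
o[:300,:300]=cr(t,160,226,50,50,6)[:300,:300]
o[:300,300:800]=cr(t,270,192,125,75,4)
o[300:,:300]=cr(s,195,315,50,50,6)
o[300:,300:800]=cr(s,280,215,125,75,4)
cv2.imwrite('pics/zoom.png',o)
for n,i,roi in(('top',t,(170,230,205,268)),('side',s,(205,315,240,365))):
    for b in blobs(i,(0,150,60),(8,255,255),roi)[:2]: print(n,'red',b[:3])
for n,i in(('top',t),('side',s)):
    for b in blobs(i,(22,150,120),(34,255,255),(270,190,400,290) if n=='top' else (290,215,390,300))[:2]: print(n,'yel',b[:3])
    for b in blobs(i,(8,140,120),(20,255,255),(320,210,375,265) if n=='top' else (330,215,380,270))[:4]: print(n,'or',b[:3])
E
```

```text
top red (np.int32(231), array([181.03463203, 249.73160173]), ((181.637939453125, 250.15516662597656), (13.927149772644043, 21.726356506347656), 21.801406860351562))
top red (np.int32(4), array([191.5, 248.5]), ((191.50003051757812, 248.50003051757812), (0.4472135305404663, 3.130495071411133), 26.56505012512207))
side red (np.int32(471), array([219.10403397, 344.42462845]), ((217.61338806152344, 342.505126953125), (34.72483825683594, 18.98697280883789), 66.03751373291016))
top yel (np.int32(649), array([322.45454545, 241.29738059]), ((323.2455749511719, 240.68934631347656), (14.846155166625977, 69.0), 67.38013458251953))
top yel (np.int32(12), array([383.5, 231. ]), ((383.5, 231.0), (2.0, 3.0), 90.0))
top or (np.int32(39), array([324.58974359, 211.23076923]), ((326.5, 212.0), (4.0, 13.0), 90.0))
top or (np.int32(35), array([350.88571429, 246.68571429]), ((350.6500244140625, 246.9499969482422), (4.110960960388184, 10.11928653717041), 71.56504821777344))
top or (np.int32(27), array([343.22222222, 225.77777778]), ((343.18963623046875, 225.72413635253906), (2.971125364303589, 10.21324348449707), 68.19859313964844))
top or (np.int32(4), array([355.5 , 230.75]), ((355.5, 231.0), (2.0, 1.0), 90.0))
side yel (np.int32(359), array([328.18384401, 239.74373259]), ((328.9278869628906, 240.32958984375), (14.108162879943848, 44.39670944213867), 34.592288970947266))
side or (np.int32(327), array([363.37614679, 219.9266055 ]), ((354.5, 223.0), (16.0, 49.0), 90.0))
side or (np.int32(172), array([374.8372093 , 261.28488372]), ((372.5, 257.5), (23.0, 13.0), 90.0))
side or (np.int32(72), array([348.84722222, 239.80555556]), ((348.82305908203125, 241.9154052734375), (4.34121561050415, 22.450286865234375), 7.125016689300537))
side or (np.int32(4), array([341. , 228.5]), ((341.0000305175781, 228.50003051757812), (0.7071067094802856, 2.1213202476501465), 45.0))
```

View pics/zoom.png

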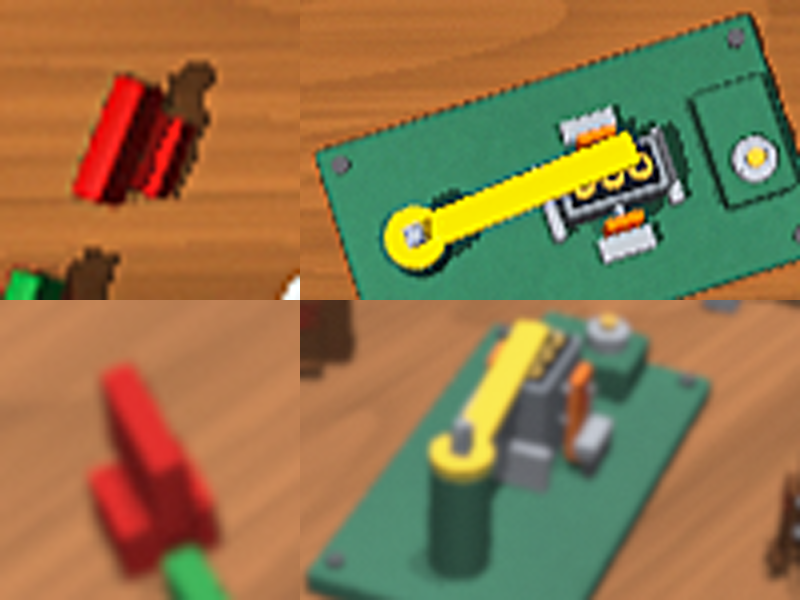

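The zoom shows the red grip's bright top face centred at about top (178.2,248.7) and side (218.8,334.3). The shaft is at about top (298.3,250.5) and side (320,247), with both orange catches in view.

```bash
python3 - <<'E'
from h import *
t=cv2.imread('pics/top0.png');s=cv2.imread('pics/side0.png')
np.set_printoptions(precision=4,suppress=True)
print('handle tri',tri((178.2,248.7),(218.8,334.3)),'shaft tri',tri((298.3,250.5),(320,247)))
b=blobs(t,(0,180,190),(8,255,255),(165,230,192,268))[0]
print('grip top',b[0],b[1],ray('top',b[1],.062)); q=np.array([ray('top',p,.062)[:2] for p in b[3]])
r=cv2.minAreaRect((q*1000).astype(np.float32)); print('grip rect mm',r); w,v=np.linalg.eigh(np.cov(q.T)); print('grip dir deg',np.degrees(np.arctan2(v[1,1],v[0,1])),np.sqrt(w*12))
h=cv2.cvtColor(t,cv2.COLOR_BGR2HSV); m=cv2.inRange(h,(65,80,30),(90,255,200)); m[:190]=0;m[295:]=0;m[:,:268]=0;m[:,405:]=0
c=max(cv2.findContours(m,0,1)[0],key=cv2.contourArea); q=np.array([ray('top',p[0],.02)[:2]*1000 for p in c],np.float32)
r=cv2.minAreaRect(q); print('plate',r)
b=blobs(t,(22,150,120),(34,255,255),(285,215,370,275))[0]
q=np.array([ray('top',p,.107)[:2]*1000 for p in b[3]]); 
w,v=np.linalg.eigh(np.cov(q.T)); d=v[:,1]*-np.sign(v[1,1]); n=np.array([-d[1],d[0]]); 
a=q@d; k=a-a.min(); e=q@n
cen=(a.min(),)
mid=[(x,np.mean([e[(k>x)&(k<x+5)].min(),e[(k>x)&(k<x+5)].max()])) for x in range(45,140,5)]
f=np.polyfit(*np.array(mid).T,1); print('bar len',k.max(),'dir deg (from -y)',np.degrees(np.arctan2(d[0],-d[1])+f[0]*1))
# disc: half-extents
D=q[k<30]; cc=cv2.minEnclosingCircle(D.astype(np.float32)); print('disc',cc)
hh=[(x,e[(k>=x)&(k<x+3)].max()-e[(k>=x)&(k<x+3)].min()) for x in range(0,48,3)]; print(hh)
for p in((350.88,246.69),(343.2,225.8)): print('catch',ray('top',p,.09))
for n,roi in(('bottle',(215,205,245,235)),):
    for b in blobs(t,(0,150,100),(8,255,255),roi)[:1]: print(n,ray('top',b[1],.11))
print('tin',ray('top',(217,280),.03))
E
```

```text
handle tri [0.5447 0.3515 0.0589] shaft tri [0.5298 0.0359 0.1233]
grip top 94 [177.4468 248.6809] [0.5454 0.3534 0.062 ]
grip rect mm ((545.5485229492188, 353.4058837890625), (11.700490951538086, 53.1025505065918), 69.82584381103516)
grip dir deg 159.40451268444147 [0.0119 0.0542]
plate ((561.3467407226562, -63.64985656738281), (167.4051055908203, 307.9876403808594), 17.04698371887207)
bar len 173.69260653500152 dir deg (from -y) 21.041338252595704
disc ((529.970458984375, 37.16859817504883), 18.956743240356445)
[(0, np.float64(15.913746537736586)), (3, np.float64(21.51846949596637)), (6, np.float64(29.489038201435505)), (9, np.float64(32.76950920068282)), (12, np.float64(35.11414909096118)), (15, np.float64(35.111004424718374)), (18, np.float64(37.45604075832165)), (21, np.float64(35.1202595037704)), (24, np.float64(35.11711349946199)), (27, np.float64(31.84119542341699)), (30, np.float64(27.169419706537894)), (33, np.float64(22.494184823484716)), (36, np.float64(21.55253893895059)), (39, np.float64(21.550601774108713)), (42, np.float64(21.558227415251224)), (45, np.float64(21.556289375352776))]
catch [ 0.5408 -0.096   0.09  ]
catch [ 0.5947 -0.0775  0.09  ]
bottle [0.6183 0.2191 0.11  ]
tin [0.4638 0.2564 0.03  ]
```

{"fn": "arm_command", "kwargs": {
  "deltas": [
    [[1.35,3.8,0,0,0,5.75],[1.35,3.8,0,0,0,5.75],[1.35,3.8,0,0,0,5.75],[1.35,3.8,0,0,0,5.75],[1.35,3.8,0,0,0,5.75],[1.35,3.8,0,0,0,5.75],[1.35,3.8,0,0,0,5.75],[1.35,3.8,0,0,0,5.75],[1.35,3.8,0,0,0,5.75],[1.35,3.8,0,0,0,5.75],[1.35,3.8,0,0,0,5.75],[1.35,3.8,0,0,0,5.75]]
  ],
  "gripper": 1
}}

```text
t: 1.1
tool_pos: [0.3816, -0.1004, 0.2185]
orientation: [2.207, 2.235, 0.0]
force: [0.7, 0.1, -0.9]
opening: 0.0935
gripper_force: 0.0
```

{"fn": "arm_command", "kwargs": {
  "deltas": [
    [[1.35,3.8,0,0,0,5.75],[1.35,3.8,0,0,0,5.75],[1.35,3.8,0,0,0,5.75],[1.35,3.8,0,0,0,5.75],[1.35,3.8,0,0,0,5.75],[1.35,3.8,0,0,0,5.75],[1.35,3.8,0,0,0,5.75],[1.35,3.8,0,0,0,5.75],[1.35,3.8,0,0,0,5.75],[1.35,3.8,0,0,0,5.75],[1.35,3.8,0,0,0,5.75],[0,0,0,0,0,0]]
  ]
}}

```text
t: 2.1
tool_pos: [0.5299, 0.3212, 0.2152]
orientation: [-0.698, -3.059, 0.001]
force: [0.0, -0.1, -1.5]
opening: 0.0929
gripper_force: 0.0
```

```bash
cat >> h.py <<'E'
def st():
    s=monitor.read_state(); M=cv2.Rodrigues(s['orientation'])[0]
    print('t',round(s['t'],2),'pos',np.round(s['tool_pos']*1000,1),'angY',round(np.degrees(np.arctan2(M[1,1],M[0,1])),2),'zax',np.round(M[:,2],4),'F',np.round(s['force'],1),'op',round(s['opening']*1000,1),'gf',round(float(np.max(s['gripper_force'])),1),'q',np.round(s['q'],2)); return s
E
python3 -c "from h import *;st()"
```

```text
t 2.1 pos [529.9 321.2 215.2] angY 64.31 zax [-4.e-03  3.e-04 -1.e+00] F [ 0.  -0.1 -1.5] op 92.9 gf 0.0 q [ 0.46  0.19  1.43  0.    1.53 -0.66]
```

{"fn": "arm_command", "kwargs": {
  "deltas": [
    [[0.8,1.6,0,0,0,2.6],[0.75,1.6,0,0,0,2.5],[0,0,-3.5,0,0,0],[0,0,-3.5,0,0,0],[0,0,-3.5,0,0,0],[0,0,-3.5,0,0,0],[0,0,-2.5,0,0,0],[0,0,-1.5,0,0,0],[0,0,0,0,0,0],[0,0,0,0,0,0]]
  ]
}}

```text
t: 2.93
tool_pos: [0.5453, 0.3473, 0.0384]
orientation: [-0.577, -3.087, 0.001]
force: [-0.0, 0.5, 1.4]
opening: 0.093
gripper_force: 0.0
```

```bash
python3 -c "
from h import *;st()
cv2.imwrite('pics/top1.png',eyes.read_camera('top'));cv2.imwrite('pics/side1.png',eyes.read_camera('side'))
t=cv2.imread('pics/top1.png');s=cv2.imread('pics/side1.png')
cv2.imwrite('pics/z1.png',np.hstack([cv2.resize(t[210:310,130:230],(400,400)),cv2.resize(s[280:380,170:270],(400,400))]))"
```

```text
t 2.93 pos [545.3 347.3  38.4] angY 68.81 zax [-1.2e-03 -7.0e-04 -1.0e+00] F [-0.   0.5  1.4] op 93.0 gf 0.0 q [ 0.49  0.4   1.51 -0.    1.23 -0.71]
```

View pics/z1.png

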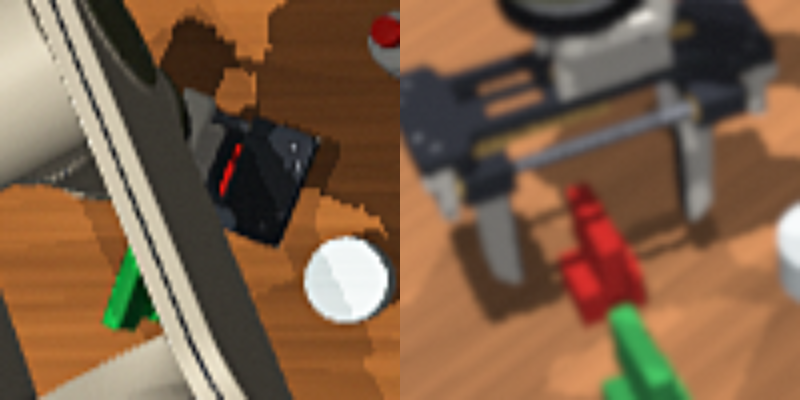

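The picture shows the fingers on either side of the red handle, clear of the green decoy and the tin. I'll correct slightly and close.

{"fn": "arm_command", "kwargs": {
  "deltas": [
    [[0,0.6,-0.8,0,0,0.6],[0,0,0,0,0,0],[0,0,0,0,0,0]]
  ]
}}

```text
t: 3.28
tool_pos: [0.5459, 0.3543, 0.0312]
orientation: [0.56, 3.091, 0.001]
force: [-0.1, 0.6, -0.8]
opening: 0.0927
gripper_force: 0.0
```

{"fn": "arm_command", "kwargs": {
  "deltas": [
    [[0,0,0,0,0,0],[0,0,0,0,0,0],[0,0,0,0,0,0],[0,0,0,0,0,0],[0,0,0,0,0,0],[0,0,0,0,0,0],[0,0,0,0,0,0],[0,0,0,0,0,0],[0,0,0,0,0,0],[0,0,0,0,0,0]]
  ],
  "gripper": -1,
  "squeeze": 40
}}

```text
t: 4.12
tool_pos: [0.5456, 0.3536, 0.0306]
orientation: [-0.561, -3.091, 0.0]
force: [0.4, -0.0, -0.5]
opening: 0.0308
gripper_force: 0.0
```

```bash
python3 -c "from h import *;st()"
```

```text
t 4.12 pos [545.6 353.6  30.6] angY 69.43 zax [-1.e-04 -0.e+00 -1.e+00] F [ 0.4 -0.  -0.5] op 30.8 gf 0.0 q [ 0.5   0.42  1.5  -0.    1.22 -0.72]
```

{"fn": "arm_command", "kwargs": {
  "deltas": [
    [[0,0,0,0,0,0],[0,0,0,0,0,0],[0,0,0,0,0,0],[0,0,0,0,0,0],[0,0,0,0,0,0]]
  ]
}}

```text
t: 4.53
tool_pos: [0.5456, 0.3536, 0.0305]
orientation: [-0.561, -3.091, 0.0]
force: [0.7, -0.5, -0.4]
opening: 0.0137
gripper_force: 40.0
```

{"fn": "arm_command", "kwargs": {
  "deltas": [
    [[0,0,1.5,0,0,0],[0,0,3.0,0,0,0],[0,0,3.5,0,0,0],[0,0,3.5,0,0,0],[0,0,3,0,0,0],[0,0,1.5,0,0,0],[0,0,0,0,0,0]]
  ]
}}

```text
t: 5.12
tool_pos: [0.5483, 0.3552, 0.198]
orientation: [0.56, 3.083, 0.01]
force: [0.6, -0.2, -0.7]
opening: 0.0137
gripper_force: 40.0
```

```bash
python3 -c "from h import *;st()"
```

```text
t 5.12 pos [548.3 355.2 198. ] angY 69.43 zax [ 0.0088  0.0048 -0.9999] F [ 0.6 -0.2 -0.7] op 13.7 gf 40.0 q [ 0.5   0.27  1.36  0.    1.49 -0.72]
```

{"fn": "arm_command", "kwargs": {
  "deltas": [
    [[-0.15,-2.0,0,0,0,-4.4],[-0.15,-3.2,0,0,0,-4.4],[-0.15,-3.2,0,0,0,-4.4],[-0.15,-3.2,0,0,0,-4.4],[-0.15,-3.2,0,0,0,-4.4],[-0.15,-3.2,0,0,0,-4.4],[-0.15,-3.2,0,0,0,-4.4],[-0.15,-3.2,0,0,0,-4.4],[-0.15,-3.2,0,0,0,-4.4],[-0.15,-2.5,0,0,0,-4.4],[0,-1.5,0,0,0,-4.4],[0,0,0,0,0,0]]
  ]
}}

```text
t: 6.12
tool_pos: [0.5298, 0.0347, 0.1895]
orientation: [-1.788, -2.582, 0.003]
force: [0.1, 0.9, -0.6]
opening: 0.0136
gripper_force: 40.0
```

{"fn": "arm_command", "kwargs": {
  "deltas": [
    [[0,0,0,0,0,0],[0,0,0,0,0,0],[0,0,0,0,0,0]]
  ]
}}

```text
t: 6.37
tool_pos: [0.5304, 0.0387, 0.1902]
orientation: [-1.775, -2.591, 0.0]
force: [0.3, -0.1, -0.9]
opening: 0.0138
gripper_force: 40.0
```

```bash
python3 -c "
from h import *;s=st()
cv2.imwrite('pics/top2.png',eyes.read_camera('top'));cv2.imwrite('pics/side2.png',eyes.read_camera('side'))
t=cv2.imread('pics/top2.png');s=cv2.imread('pics/side2.png')
cv2.imwrite('pics/z2.png',np.hstack([cv2.resize(t[200:300,250:350],(400,400)),cv2.resize(s[180:280,270:370],(400,400))]))"
```

```text
t 6.37 pos [530.4  38.7 190.2] angY 21.17 zax [-7.e-04  4.e-04 -1.e+00] F [ 0.3 -0.1 -0.9] op 13.8 gf 40.0 q [-0.02 -0.04  1.71  0.    1.47 -0.39]
```

View pics/z2.png

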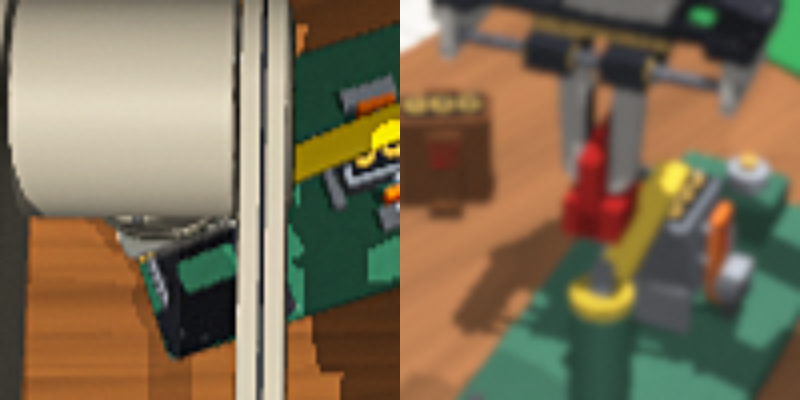

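Side view: the hub sits above the shaft, at about (418,232) and (420,248). The top view is blocked by the arm, so I'll check the offset in the side view against projections.

```bash
python3 - <<'E'
from h import *
np.set_printoptions(precision=2,suppress=True)
s=cv2.imread('pics/side2.png');s0=cv2.imread('pics/side0.png')
def box(c,yaw,hx,hy,z0,z1):
    a=np.radians(yaw);r=np.array([[np.cos(a),-np.sin(a)],[np.sin(a),np.cos(a)]])
    return np.array([[*(np.array(c)+r@np.array([i*hx,j*hy])),z] for i in(-1,1) for j in(-1,1) for z in(z0,z1)])
def ext(p): return p.min(0),p.max(0)
b=blobs(s,(0,140,60),(9,255,255),(305,205,340,245))[0][3]
hub=b[b[:,1]>=228]; print('hub seen',b.min(0),b.max(0), [ (y,b[b[:,1]==y][:,0].min(),b[b[:,1]==y][:,0].max()) for y in range(222,244) if (b[:,1]==y).any()])
z=.1597
print('hub pred',proj('side',box((.5304,.0387),-68.8,.018,.018,z,z+.024)), )
b=blobs(s0,(22,150,120),(34,255,255),(300,230,342,268))[0][3]
print('disc seen',[(y,b[b[:,1]==y][:,0].min(),b[b[:,1]==y][:,0].max()) for y in range(246,262) if (b[:,1]==y).any()])
th=np.linspace(0,6.28,60); d=np.c_[.5303+.019*np.cos(th),.037+.019*np.sin(th)]
print('disc pred',ext(np.r_[proj('side',np.c_[d,d[:,0]*0+.107])]),ext(np.r_[proj('side',np.c_[d,d[:,0]*0+.099])]))
print('shaft top pred',proj('side',[.5303,.037,.129]))
g=cv2.cvtColor(s0,cv2.COLOR_BGR2HSV)[238:256,312:330]
print(g[:,:,1])
J=proj('side',[[.53,.037,.16],[.54,.037,.16],[.53,.047,.16],[.53,.037,.17]]); print('px per cm',J[1:]-J[0])
E
```

```text
hub seen [310. 209.] [329. 240.] [(222, np.float64(315.0), np.float64(320.0)), (223, np.float64(315.0), np.float64(320.0)), (224, np.float64(315.0), np.float64(320.0)), (225, np.float64(314.0), np.float64(320.0)), (226, np.float64(313.0), np.float64(329.0)), (227, np.float64(312.0), np.float64(328.0)), (228, np.float64(311.0), np.float64(328.0)), (229, np.float64(310.0), np.float64(328.0)), (230, np.float64(310.0), np.float64(328.0)), (231, np.float64(310.0), np.float64(328.0)), (232, np.float64(310.0), np.float64(327.0)), (233, np.float64(310.0), np.float64(327.0)), (234, np.float64(310.0), np.float64(327.0)), (235, np.float64(310.0), np.float64(326.0)), (236, np.float64(310.0), np.float64(326.0)), (237, np.float64(310.0), np.float64(325.0)), (238, np.float64(310.0), np.float64(324.0)), (239, np.float64(312.0), np.float64(324.0)), (240, np.float64(321.0), np.float64(323.0))]
hub pred [[323.87 240.97]
 [324.13 232.64]
 [309.47 237.76]
 [309.56 229.46]
 [328.73 232.65]
 [329.03 224.41]
 [314.6  229.57]
 [314.75 221.35]]
disc seen [(246, np.float64(324.0), np.float64(329.0)), (247, np.
[... 1427 characters left out ...]
20  18  14  41 122 163 171 173 179 176 139]
 [102  81  70  91  96  72  18  16  19  16  51 135 166 171 176 179 156  88]
 [ 72  87 117 144 150 119  52   7  20  14  58 141 164 170 175 172 127  34]
 [ 85 131 158 166 165 136  61   7  19  14  57 142 166 169 174 165 111  24]
 [105 155 168 172 167 136  59  12  23  12  67 145 166 171 173 168 132  47]
 [113 160 171 172 169 139  76  15   7  16 102 158 169 171 171 170 145  68]
 [116 164 173 172 170 155 124  92  72  84 135 163 170 170 172 171 145  67]
 [111 169 177 173 172 168 161 152 143 145 159 169 171 172 176 171 134  48]
 [ 93 164 179 177 176 173 171 170 168 166 170 173 175 177 181 166 105  23]]
px per cm [[-3.18 -1.63]
 [-2.74  1.83]
 [ 0.09 -3.42]]
```

Hub and shaft match the projections to within about 0.5 px. The hub has to shift roughly (-0.5, -2) mm. I'll lower to just above the shaft, then go on slowly.

{"fn": "arm_command", "kwargs": {
  "deltas": [
    [[-0.05,-0.2,-1.0,0,0,0],[0,0,-1.0,0,0,0],[0,0,-0.7,0,0,0],[0,0,0,0,0,0],[0,0,0,0,0,0],[0,0,0,0,0,0]]
  ]
}}

```text
t: 6.97
tool_pos: [0.5301, 0.0357, 0.1635]
orientation: [-1.779, -2.589, 0.0]
force: [-0.2, 0.6, -0.9]
opening: 0.0142
gripper_force: 40.0
```

{"fn": "arm_command", "kwargs": {
  "deltas": [
    [[0,0,-0.2,0,0,0],[0,0,-0.2,0,0,0],[0,0,-0.2,0,0,0],[0,0,-0.2,0,0,0],[0,0,0,0,0,0],[0,0,0,0,0,0]]
  ]
}}

```text
t: 7.47
tool_pos: [0.53, 0.0356, 0.1555]
orientation: [-1.779, -2.589, 0.0]
force: [0.6, -0.3, -0.2]
opening: 0.0138
gripper_force: 40.0
```

```bash
python3 -c "from h import *;st()"
```

```text
t 7.47 pos [530.   35.6 155.5] angY 21.02 zax [-3.e-04 -0.e+00 -1.e+00] F [ 0.6 -0.3 -0.2] op 13.8 gf 40.0 q [-0.03 -0.02  1.76 -0.    1.4  -0.4 ]
```

{"fn": "arm_command", "kwargs": {
  "deltas": [
    [[0,0.1,-0.2,0,0,0],[0,0,-0.2,0,0,0],[0,0,-0.2,0,0,0],[0,0,-0.2,0,0,0],[0,0,0,0,0,0],[0,0,0,0,0,0]]
  ]
}}

```text
t: 7.97
tool_pos: [0.53, 0.0366, 0.1473]
orientation: [-1.779, -2.589, 0.001]
force: [0.1, -1.2, -1.4]
opening: 0.014
gripper_force: 40.0
```

{"fn": "arm_command", "kwargs": {
  "deltas": [
    [[0,0,-0.2,0,0,0],[0,0,-0.2,0,0,0],[0,0,-0.2,0,0,0],[0,0,-0.2,0,0,0],[0,0,0,0,0,0],[0,0,0,0,0,0]]
  ]
}}

```text
t: 8.47
tool_pos: [0.53, 0.0366, 0.1393]
orientation: [-1.779, -2.589, 0.001]
force: [0.2, -0.8, -1.3]
opening: 0.0137
gripper_force: 40.0
```

```bash
python3 -c "from h import *;st()"
```

```text
t 8.47 pos [530.   36.6 139.3] angY 21.02 zax [-5.e-04 -1.e-04 -1.e+00] F [ 0.2 -0.8 -1.3] op 13.7 gf 40.0 q [-0.03 -0.    1.77 -0.    1.37 -0.39]
```

{"fn": "arm_command", "kwargs": {
  "deltas": [
    [[0,0,-0.1,0,0,0],[0,0,-0.1,0,0,0],[0,0,-0.05,0,0,0],[0,0,0,0,0,0],[0,0,0,0,0,0],[0,0,0,0,0,0]]
  ]
}}

```text
t: 8.97
tool_pos: [0.5303, 0.0366, 0.1374]
orientation: [1.779, 2.589, 0.0]
force: [-0.7, -1.0, 2.3]
opening: 0.0137
gripper_force: 40.0
```

```bash
python3 -c "from h import *;st()"
```

```text
t 8.97 pos [530.3  36.6 137.4] angY 21.03 zax [ 3.e-04 -0.e+00 -1.e+00] F [-0.7 -1.   2.3] op 13.7 gf 40.0 q [-0.03 -0.    1.78 -0.    1.37 -0.39]
```

{"fn": "arm_command", "kwargs": {
  "deltas": [
    [[0,0,0,0,0,3],[0,0,0,0,0,5],[0,0,0,0,0,5],[0,0,0,0,0,5],[0,0,0,0,0,5],[0,0,0,0,0,5],[0,0,0,0,0,5],[0,0,0,0,0,5],[0,0,0,0,0,5],[0,0,0,0,0,5],[0,0,0,0,0,3],[0,0,0,0,0,0]]
  ]
}}

```text
t: 9.97
tool_pos: [0.5304, 0.0359, 0.1375]
orientation: [0.487, 3.103, -0.002]
force: [-0.4, -5.1, 3.0]
opening: 0.0135
gripper_force: 40.0
```

```bash
python3 -c "from h import *;s=st();print(s['wrist_torque'])"
```

```text
t 9.97 pos [530.4  35.9 137.5] angY 72.14 zax [ 6.0e-04 -1.2e-03 -1.0e+00] F [-0.4 -5.1  3. ] op 13.5 gf 40.0 q [-0.03 -0.    1.78 -0.    1.37 -1.29]
[-1.02587758 -0.04192846 -0.01603468]
```

{"fn": "arm_command", "kwargs": {
  "deltas": [
    [[0,0,0,0,0,4],[0,0,0,0,0,4],[0,0,0,0,0,4],[0,0,0,0,0,0],[0,0,0,0,0,0]]
  ]
}}

```text
t: 10.38
tool_pos: [0.5304, 0.0359, 0.1374]
orientation: [0.167, 3.137, -0.002]
force: [-0.7, -5.0, 2.3]
opening: 0.0134
gripper_force: 40.0
```

```bash
python3 -c "from h import *;s=st();print(s['wrist_torque'])"
```

```text
t 10.38 pos [530.4  35.9 137.4] angY 83.9 zax [ 5.0e-04 -1.3e-03 -1.0e+00] F [-0.7 -5.   2.3] op 13.4 gf 40.0 q [-0.03 -0.    1.78 -0.    1.37 -1.49]
[-1.01188009 -0.00575361 -0.03734366]
```

```bash
python3 -c "
from h import *
cv2.imwrite('pics/top3.png',eyes.read_camera('top'));cv2.imwrite('pics/side3.png',eyes.read_camera('side'))
t=cv2.imread('pics/top3.png');s=cv2.imread('pics/side3.png')
cv2.imwrite('pics/z3.png',np.hstack([cv2.resize(t[180:300,270:390],(400,400)),cv2.resize(s[180:280,270:370],(400,400))]))"
```

```text
(no output)
```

View pics/z3.png

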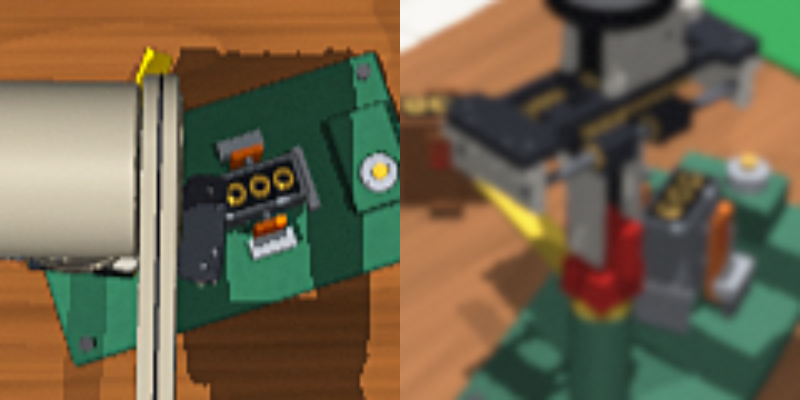

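The bar has swung clear of the cassette, with its tip near top (316,198), and the handle is down on it. I'll turn on to the stop to take up the play.

{"fn": "arm_command", "kwargs": {
  "deltas": [
    [[0,0,0,0,0,4],[0,0,0,0,0,4],[0,0,0,0,0,3],[0,0,0,0,0,0],[0,0,0,0,0,0],[0,0,0,0,0,0]]
  ]
}}

```text
t: 10.98
tool_pos: [0.5304, 0.0359, 0.1375]
orientation: [-0.134, 3.138, -0.002]
force: [-0.5, -4.6, 3.4]
opening: 0.0138
gripper_force: 40.0
```

```bash
python3 -c "
from h import *;s=st();print(s['wrist_torque'],s['joint_torque'])
t=eyes.read_camera('top')
b=blobs(t,(20,150,60),(34,255,255),(300,170,335,205))[0]
q=np.array([ray('top',p,.107)[:2]*1000 for p in b[3]]); print(b[0],q.mean(0)); c=q[b[3][:,1]<=b[3][:,1].min()+3].mean(0); print(c,np.degrees(np.arctan2(*(c-[530,37])[::-1]))+90-17, np.linalg.norm(q-[530,37],axis=1).max())
"
```

```text
t 10.98 pos [530.4  35.9 137.5] angY 94.87 zax [ 5.0e-04 -1.2e-03 -1.0e+00] F [-0.5 -4.6  3.4] op 13.8 gf 40.0 q [-0.03 -0.    1.78 -0.    1.37 -1.68]
[-0.96169428 -0.06701456 -0.03756882] [  2.75715239 -45.84010363 -46.05215549   1.92781895  -0.09718126
  -0.06747368]
102 [663.82293514  16.38500069]
[674.06216791  15.11863102] 64.36344858304773 151.15706732192376
```

{"fn": "arm_command", "kwargs": {
  "deltas": [
    [[0,0,0,0,0,2],[0,0,0,0,0,2],[0,0,0,0,0,0]]
  ]
}}

```text
t: 11.28
tool_pos: [0.5304, 0.0359, 0.1374]
orientation: [-0.246, 3.131, -0.002]
force: [-1.2, -5.7, 2.0]
opening: 0.0138
gripper_force: 40.0
```

```bash
python3 -c "
from h import *;s=st()
np.set_printoptions(precision=4,suppress=True)
t=eyes.read_camera('top')
for b in blobs(t,(5,150,100),(19,255,255),(330,210,365,265))[:4]: print('or',b[0],b[1],b[2],ray('top',b[1],.09))
for b in blobs(t,(20,90,60),(34,255,255),(330,210,365,265))[:5]: print('yel',b[0],b[1],ray('top',b[1],.095))
b=blobs(t,(20,150,60),(34,255,255),(300,170,335,205))[0]
q=np.array([ray('top',p,.107)[:2]*1000 for p in b[3]]); c=q[b[3][:,1]<=b[3][:,1].min()+3].mean(0); print(c,np.degrees(np.arctan2(*(c-[530,37])[::-1]))+90-17)
"
```

```text
t 11.28 pos [530.4  35.9 137.4] angY 99.0 zax [ 5.0e-04 -1.2e-03 -1.0e+00] F [-1.2 -5.7  2. ] op 13.8 gf 40.0 q [-0.03 -0.    1.78 -0.    1.37 -1.76]
or 31 [350.6774 247.0323] ((350.6379089355469, 247.34481811523438), (3.713906764984131, 10.584633827209473), 68.19859313964844) [ 0.5399 -0.0954  0.09  ]
or 30 [343.5667 225.4333] ((343.6500244140625, 225.4500274658203), (3.1622774600982666, 9.17060375213623), 71.56504821777344) [ 0.5956 -0.0785  0.09  ]
yel 29 [347.3103 235.2414] [ 0.5696 -0.0873  0.095 ]
yel 27 [354.4074 233.0741] [ 0.5749 -0.1054  0.095 ]
yel 27 [340.2222 237.8148] [ 0.5633 -0.0692  0.095 ]
[676.0709  24.2046] 67.9938111053893
```

The bar is at 68° (1.19 rad), which is its stop. The cassette centre measures about (568.3,-87.1), yaw 17°. Releasing the handle.

{"fn": "arm_command", "kwargs": {
  "deltas": [
    [[0,0,0,0,0,0],[0,0,0,0,0,0],[0,0,0,0,0,0],[0,0,0,0,0,0],[0,0,0,0,0,0],[0,0,0,0,0,0],[0,0,0,0,0,0],[0,0,0,0,0,0]]
  ],
  "gripper": 1
}}

```text
t: 12.0
tool_pos: [0.5302, 0.0367, 0.1371]
orientation: [-0.247, 3.132, 0.0]
force: [-0.3, -0.5, -0.5]
opening: 0.0623
gripper_force: 0.0
```

{"fn": "arm_command", "kwargs": {
  "deltas": [
    [[0,0,0.5,0,0,0],[0,0,1.5,0,0,0],[0,0,2.5,0,0,0],[0,0,1.5,0,0,0],[0,0,0,0,0,0]]
  ]
}}

```text
t: 12.42
tool_pos: [0.5325, 0.0366, 0.2018]
orientation: [-0.247, 3.125, -0.001]
force: [0.3, 0.2, -0.6]
opening: 0.0922
gripper_force: 0.0
```

{"fn": "arm_command", "kwargs": {
  "deltas": [
    [[0.3,-1.0,0,0,0,-6.8],[0.3,-1.0,0,0,0,-6.8],[0.3,-1.0,0,0,0,-6.8],[0.3,-1.0,0,0,0,-6.8],[0.3,-1.0,0,0,0,-6.8],[0.3,-1.0,0,0,0,-6.8],[0.3,-1.0,0,0,0,-6.8],[0.3,-1.0,0,0,0,-6.8],[0.3,-1.0,0,0,0,-6.8],[0.3,-1.0,0,0,0,-6.8],[0.4,-1.2,0,0,0,-7],[0.4,-1.2,0,0,0,-7]]
  ]
}}

```text
t: 13.42
tool_pos: [0.568, -0.0877, 0.1963]
orientation: [-1.875, -2.52, 0.001]
force: [-0.6, -0.6, 0.5]
opening: 0.0928
gripper_force: 0.0
```

{"fn": "arm_command", "kwargs": {
  "deltas": [
    [[0,0,0,0,0,0],[0,0,0,0,0,0],[0,0,0,0,0,0]]
  ]
}}

```text
t: 13.67
tool_pos: [0.5678, -0.0868, 0.1966]
orientation: [-1.863, -2.529, 0.0]
force: [-1.0, 0.4, 0.4]
opening: 0.0932
gripper_force: 0.0
```

```bash
python3 -c "
from h import *;st()
t=eyes.read_camera('top');s=eyes.read_camera('side')
cv2.imwrite('pics/z4.png',np.hstack([cv2.resize(t[180:300,270:390],(400,400)),cv2.resize(s[180:280,270:370],(400,400))]))"
```

```text
t 13.67 pos [567.8 -86.8 196.6] angY 17.25 zax [-9.e-04  5.e-04 -1.e+00] F [-1.   0.4  0.4] op 93.2 gf 0.0 q [-0.24  0.07  1.59  0.    1.48 -0.54]
```

View pics/z4.png

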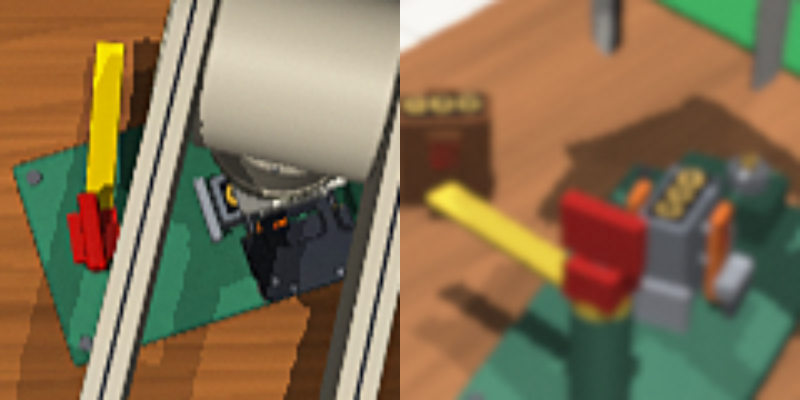

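The handle stays seated on the shaft at side (421,246) and the bar points away from the cassette. Descending over the cassette.

{"fn": "arm_command", "kwargs": {
  "deltas": [
    [[0.05,0,-2,0,0,0],[0,0,-3,0,0,0],[0,0,-3,0,0,0],[0,0,-2,0,0,0],[0,0,-1,0,0,0],[0,0,0,0,0,0],[0,0,0,0,0,0]]
  ]
}}

```text
t: 14.35
tool_pos: [0.5687, -0.087, 0.0876]
orientation: [-1.867, -2.527, 0.0]
force: [0.9, 0.7, 0.8]
opening: 0.0932
gripper_force: 0.0
```

{"fn": "arm_command", "kwargs": {
  "deltas": [
    [[0,0,-1,0,0,0],[0,0,-1,0,0,0],[0,0,-0.9,0,0,0],[0,0,-0.3,0,0,0],[0,0,0,0,0,0],[0,0,0,0,0,0]]
  ]
}}

```text
t: 14.85
tool_pos: [0.5684, -0.0873, 0.0548]
orientation: [-1.868, -2.525, 0.0]
force: [0.2, 0.4, 0.3]
opening: 0.093
gripper_force: 0.0
```

```bash
python3 -c "
from h import *;st()"
```

```text
t 14.85 pos [568.4 -87.3  54.8] angY 17.03 zax [-7.e-04  2.e-04 -1.e+00] F [0.2 0.4 0.3] op 93.0 gf 0.0 q [-0.24  0.2   1.72  0.    1.22 -0.54]
```

{"fn": "arm_command", "kwargs": {
  "deltas": [
    [[0,0,0,0,0,0],[0,0,0,0,0,0],[0,0,0,0,0,0],[0,0,0,0,0,0],[0,0,0,0,0,0],[0,0,0,0,0,0],[0,0,0,0,0,0],[0,0,0,0,0,0],[0,0,0,0,0,0],[0,0,0,0,0,0],[0,0,0,0,0,0]]
  ],
  "gripper": -1,
  "squeeze": 30
}}

```text
t: 15.77
tool_pos: [0.5689, -0.0875, 0.0559]
orientation: [1.868, 2.525, 0.0]
force: [-2.6, 0.2, 5.9]
opening: 0.0475
gripper_force: 30.0
```

```bash
python3 -c "
from h import *;st()"
```

```text
t 15.77 pos [568.9 -87.5  55.9] angY 17.02 zax [ 4.e-04 -2.e-04 -1.e+00] F [-2.6  0.2  5.9] op 47.5 gf 30.0 q [-0.24  0.2   1.72 -0.    1.22 -0.54]
```

```bash
python3 -c "
from h import *
s=eyes.read_camera('side');t=eyes.read_camera('top')
cv2.imwrite('pics/z5.png',np.hstack([cv2.resize(t[180:300,290:410],(400,400)),cv2.resize(s[200:280,310:390],(400,400),interpolation=2)]))"
```

```text
(no output)
```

View pics/z5.png

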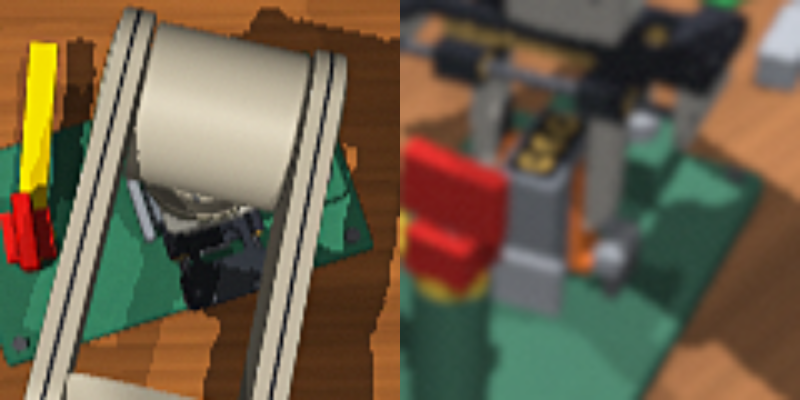

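The side view shows the finger pressed on the orange catch above the keeper, and the cassette is upright. Lifting.

{"fn": "arm_command", "kwargs": {
  "deltas": [
    [[0,0,0.3,0,0,0],[0,0,0.5,0,0,0],[0,0,0.7,0,0,0],[0,0,0.7,0,0,0],[0,0,0,0,0,0]]
  ]
}}

```text
t: 16.28
tool_pos: [0.5698, -0.0876, 0.0792]
orientation: [1.867, 2.524, 0.002]
force: [0.6, -0.8, -2.1]
opening: 0.0476
gripper_force: 30.0
```

```bash
python3 -c "
from h import *;st()"
```

```text
t 16.28 pos [569.8 -87.6  79.2] angY 17.03 zax [ 2.6e-03 -6.0e-04 -1.0e+00] F [ 0.6 -0.8 -2.1] op 47.6 gf 30.0 q [-0.24  0.17  1.7   0.    1.26 -0.54]
```

{"fn": "arm_command", "kwargs": {
  "deltas": [
    [[0,0,0.7,0,0,0],[0,0,1.2,0,0,0],[0,0,1.5,0,0,0],[0,0,1.5,0,0,0],[0,0,1.5,0,0,0],[0,0,1.5,0,0,0],[0,0,1.5,0,0,0],[0,0,1.0,0,0,0],[0,0,0.6,0,0,0],[0,0,0,0,0,0],[0,0,0,0,0,0],[0,0,0,0,0,0]]
  ]
}}

```text
t: 17.28
tool_pos: [0.568, -0.0872, 0.186]
orientation: [-1.867, -2.524, 0.001]
force: [-0.1, 0.2, -3.0]
opening: 0.0476
gripper_force: 30.0
```

```bash
python3 -c "
from h import *;st()
s=eyes.read_camera('side');t=eyes.read_camera('top')
cv2.imwrite('pics/z6.png',np.hstack([cv2.resize(t[180:300,270:390],(400,400)),cv2.resize(s[160:280,290:410],(400,400),interpolation=2)]))"
```

```text
t 17.28 pos [568.  -87.2 186. ] angY 17.02 zax [-1.7e-03  4.0e-04 -1.0e+00] F [-0.1  0.2 -3. ] op 47.6 gf 30.0 q [-0.24  0.08  1.6  -0.    1.46 -0.54]
```

View pics/z6.png

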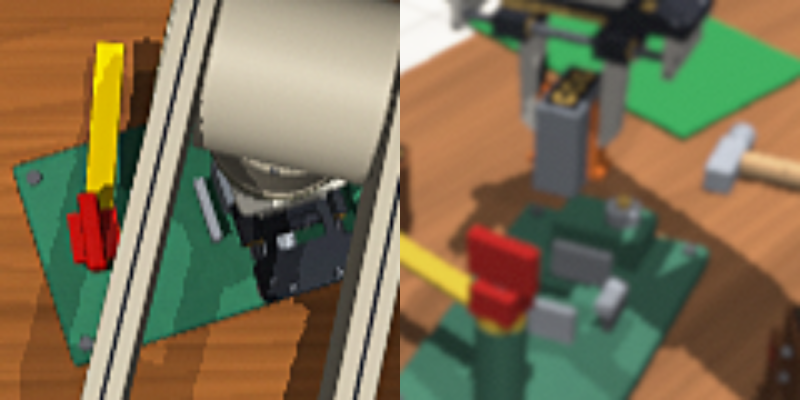

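The cassette hangs upright about 13 cm above its seat, held by both catches. The handle is still on the shaft and the bar is clear. I'll let it settle, then hand in.

{"fn": "arm_command", "kwargs": {
  "deltas": [
    [[0,0,0,0,0,0],[0,0,0,0,0,0],[0,0,0,0,0,0],[0,0,0,0,0,0],[0,0,0,0,0,0],[0,0,0,0,0,0]]
  ]
}}

```text
t: 17.88
tool_pos: [0.5687, -0.0874, 0.1872]
orientation: [1.868, 2.526, 0.0]
force: [-0.2, -0.1, -2.6]
opening: 0.0475
gripper_force: 30.0
```

```bash
python3 -c "
from h import *;st()
from plant import ticket;print(ticket.close_job())"
```

```text
t 17.88 pos [568.7 -87.4 187.2] angY 17.03 zax [ 0. -0. -1.] F [-0.2 -0.1 -2.6] op 47.5 gf 30.0 q [-0.24  0.08  1.6  -0.    1.46 -0.54]
the job is handed in; nothing more can be done
None
```

I handed the job in at 17.9 s, and no verdict came back: the handle is on the shaft, the bar measured about 1.19 rad (its 1.2 rad stop), and the cassette is held still and upright by its pinched catches about 13 cm above its seat.

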